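Swap the packs of the battery wagon and test the throttle

TASK

Slide the battery wagon's flush power switch off, move every spent red pack from the wagon to the blue bin, and lay every fresh green pack lengthwise fully down in a wagon pocket of its own. Then slide the switch fully on and, as a test, squeeze the hand throttle's red trigger all the way, hold it for a moment and let it spring back. Leave the toy figure and the tomato where they are.

Things in the scene. Friction and masses are not known exactly. Their poses are not given: they have to be found in the camera images.
- wagon: fixed model-railway battery wagon: grey deck 110 mm (x, across) by 280 mm (y, lengthways), yellow edges; origin on the table under its centre, z up. Flat deck top 56 mm above the table. Three pockets 10 mm deep (floors at 46 mm), 66 mm along x by 35 mm along y, centred at x = 0, y = +85, +20, -45 mm. Slide switch in the deck at x = 0, y = -105 mm
- slot_0 (a point): centre of the floor of a battery pocket (wagon y = 85 mm), axes as the wagon's
- slot_1 (a point): centre of the floor of a battery pocket (wagon y = 20 mm), axes as the wagon's
- slot_2 (a point): centre of the floor of a battery pocket (wagon y = -45 mm), axes as the wagon's
- switch_ridge (a point): top centre of the white ridge of the flush slide switch (moves with it): ridge 5 mm thick along wagon x, 18 mm along wagon y, standing 6 mm above the deck; beside its black surround a red mark on the -x side (off) and a green mark on the +x side (on); axes as the wagon's
- power_switch (a joint): slide of the switch in m: 0 = on (ridge centre 6 mm to the +x side of wagon x = 0, by the green mark), 0.012 = off (6 mm to the -x side, by the red mark). A detent half way needs about 2 N to cross, beyond it the slide snaps to that end and stays
- fresh_0: fresh battery pack, green block with black ends, 60 mm (its x) by 30 by 30 mm, 0.08 to 0.15 kg, origin at its centre; starts lying on the table; either way round and any side up is right. May be absent
- fresh_1: fresh battery pack, green block with black ends, 60 mm (its x) by 30 by 30 mm, 0.08 to 0.15 kg, origin at its centre; starts lying on the table; either way round and any side up is right. May be absent
- fresh_2: fresh battery pack, green block with black ends, 60 mm (its x) by 30 by 30 mm, 0.08 to 0.15 kg, origin at its centre; starts lying on the table; either way round and any side up is right. May be absent
- spent_0: spent battery pack, red block with black ends, 60 mm (its x) by 30 by 30 mm, 0.08 to 0.15 kg, origin at its centre; starts lying in a wagon pocket along wagon x, 20 mm of its height above the deck. May be absent
- spent_1: spent battery pack, red block with black ends, 60 mm (its x) by 30 by 30 mm, 0.08 to 0.15 kg, origin at its centre; starts lying in a wagon pocket along wagon x, 20 mm of its height above the deck. May be absent
- spent_2: spent battery pack, red block with black ends, 60 mm (its x) by 30 by 30 mm, 0.08 to 0.15 kg, origin at its centre; starts lying in a wagon pocket along wagon x, 20 mm of its height above the deck. May be absent
- bin: fixed blue open bin for spent packs, outside 110 mm (x) by 200 mm (y) by 40 mm high, walls and floor 4 mm; origin under its centre
- throttle: fixed pistol hand throttle on its side on a grey plate 12 mm thick; origin on the table, z up. Black grip bar: x -55 to +55, y -12 to +12, top 60 mm above the table. Red trigger, 10 mm thick, 21 to 55 mm above the table, on its -y side: upright pivot at x = +47, y = -22 mm, 85 mm long towards -x, splayed from the grip at rest. Orange head at x over +40, 57 mm high
- squeeze_point (a point): point on the throttle to squeeze about, 42 mm above the table, axes as the throttle's: the back of the grip is 19.5 mm to +y of it, the outside of the trigger about 34 mm to -y at rest and 19.5 mm when fully squeezed; fixed to the throttle
- trigger (a joint): sprung trigger in rad: 0 released, 0.24 fully squeezed towards the grip (a stop there); about 2 N at rest to 7 N at the stop, at the squeeze point; springs back when released
- figure: bystander: toy figure in red jacket, 77 mm tall on a 40 mm disc, origin under its centre
- tomato: bystander: tomato, 62 mm across, 47 mm high, origin under its centre
Things that resemble listed ones, but are neither listed nor needed, are in the scene too. Leave any pink or turquoise look-alike of the throttle alone.

How it is judged:
On the way, in this order (a step that is already met when the one before it is completed fails the run):
1. the wagon's switch is slid off (value of joint power_switch above 0.009 m), for 0.2 s.
2. with the switch off, every spent pack is in the bin and every fresh pack lies in a wagon pocket (value of joint power_switch above 0.009 m and x of spent_0 in the frame of bin between -0.055 and 0.055 m and y of spent_0 in the frame of bin between -0.1 and 0.1 m and z of spent_0 in the frame of bin between 0 and 0.062 m and linear speed of each of spent_0, spent_1, spent_2, fresh_0, fresh_1, fresh_2 below 0.03 m/s and x of spent_1 in the frame of bin between -0.055 and 0.055 m and y of spent_1 in the frame of bin between -0.1 and 0.1 m and z of spent_1 in the frame of bin between 0 and 0.062 m and x of spent_2 in the frame of bin between -0.055 and 0.055 m and y of spent_2 in the frame of bin between -0.1 and 0.1 m and z of spent_2 in the frame of bin between 0 and 0.062 m and x of fresh_0 in the frame of wagon between -0.009 and 0.009 m and y of fresh_0 in the frame of wagon between -0.055 and 0.095 m and z of fresh_0 in the frame of wagon between 0.055 and 0.066 m and angle between the x axis of each of fresh_0, fresh_1, fresh_2 and the x axis of wagon, either way round below 0.15 rad and x of fresh_1 in the frame of wagon between -0.009 and 0.009 m and y of fresh_1 in the frame of wagon between -0.055 and 0.095 m and z of fresh_1 in the frame of wagon between 0.055 and 0.066 m and x of fresh_2 in the frame of wagon between -0.009 and 0.009 m and y of fresh_2 in the frame of wagon between -0.055 and 0.095 m and z of fresh_2 in the frame of wagon between 0.055 and 0.066 m), for 0.3 s.
3. the switch is slid on (value of joint power_switch below 0.003 m), for 0.2 s.
4. with the switch on, the trigger is squeezed all the way and held a moment (value of joint power_switch below 0.003 m and value of joint trigger above 0.19 rad), for 0.3 s.
5. the trigger is released (value of joint trigger below 0.04 rad), for 0.2 s.
At the end, for the whole second after the job is handed in: switch on (within 3 mm of its on end), trigger released (under 0.04 rad), every spent pack at rest inside the bin, every fresh pack at rest on a pocket floor of the wagon (within 9 mm across, 5 mm of its height, 0.15 rad of alignment) (value of joint power_switch below 0.003 m and value of joint trigger below 0.04 rad and x of spent_0 in the frame of bin between -0.055 and 0.055 m and y of spent_0 in the frame of bin between -0.1 and 0.1 m and z of spent_0 in the frame of bin between 0 and 0.062 m and linear speed of each of spent_0, spent_1, spent_2, fresh_0, fresh_1, fresh_2 below 0.03 m/s and x of spent_1 in the frame of bin between -0.055 and 0.055 m and y of spent_1 in the frame of bin between -0.1 and 0.1 m and z of spent_1 in the frame of bin between 0 and 0.062 m and x of spent_2 in the frame of bin between -0.055 and 0.055 m and y of spent_2 in the frame of bin between -0.1 and 0.1 m and z of spent_2 in the frame of bin between 0 and 0.062 m and x of fresh_0 in the frame of wagon between -0.009 and 0.009 m and y of fresh_0 in the frame of wagon between -0.055 and 0.095 m and z of fresh_0 in the frame of wagon between 0.055 and 0.066 m and angle between the x axis of each of fresh_0, fresh_1, fresh_2 and the x axis of wagon, either way round below 0.15 rad and x of fresh_1 in the frame of wagon between -0.009 and 0.009 m and y of fresh_1 in the frame of wagon between -0.055 and 0.095 m and z of fresh_1 in the frame of wagon between 0.055 and 0.066 m and x of fresh_2 in the frame of wagon between -0.009 and 0.009 m and y of fresh_2 in the frame of wagon between -0.055 and 0.095 m and z of fresh_2 in the frame of wagon between 0.055 and 0.066 m); the robot touches nothing.
It fails at once if the figure or tomato is moved by more than 50 mm (distance of any of figure, tomato from where it was at the start of the episode above 0.05 m).
Of spent_0, spent_1, spent_2 only 2 to 3 are there at a start; the rules pass over those that are not, and their reading is None.
Of fresh_0, fresh_1, fresh_2 only 2 to 3 are there at a start; the rules pass over those that are not, and their reading is None.
At some moment in a run one of fresh_0, fresh_1, fresh_2 may be knocked a few centimetres aside while the robot is not near it.
Once in a run the grip may slacken for a moment while it holds something.
It also fails if it takes over 210 s, if anything falls off the work surface, if the arm or the gripper's body presses on something with over 40 N, if the wrist force passes 120 N, or if a joint passes its speed limit or range.

ROBOT

A 6-joint arm with a two-finger parallel gripper is mounted at the origin on the work surface. World frame = base frame: x ahead of the robot, y to its left, z up, the work surface at z = 0. Lengths are in m, angles in rad, forces in N, time in s.
With the tool pointing down it reaches from about 0.25 to 0.775 m from the base axis. Payload 4 kg.
Tool frame: the origin (TCP) lies on the centre line of the jaws, within the pads' length; the fingertips stand 25 mm ahead of it and the grasp point (between the pads) lies 6 mm ahead of it; z points along the fingers, y is the line along which they close (so a half turn about z gives the same grasp; the last joint's range is limited). The gripper opens to 94 mm and grips with 3 to 60 N. Pads are 16 mm wide; open, the fingers measure 119 mm over their backs; the gripper's body (75 mm by 177 mm) begins 78 mm behind the grasp point.
Start: joints at [1.191, 0.087, 1.371, -0, 1.684, -0.103], TCP at [0.15, 0.529, 0.231] pointing down, gripper open.
Joint ranges: [-3.1, 3.1], [-0.76, 2.03], [0.27, 2.55], [-1.08, 4.22], [0.17, 2.65], [-2.57, 2.57]. Speed limits (rad/s): [2.79, 2.79, 3.14, 3.14, 3.14, 3.14].

INTERFACE

Orientations are given as [roll, pitch, yaw] about the fixed x, y, z axes, in that order (R = Rz(yaw) Ry(pitch) Rx(roll)).
In Python, from bench import robot, imaging gives the robot as it stands. The module is installed in compiled form; this text tells all that it offers.
- The arm moves only by the tool drive_tool, never from a script. Its argument "series" is a list of rows, each a list of 3 entries, a list of its own where there are three numbers: the finger opening in m, from 0 to 0.094, then the shift along the tool's x, y, z in m, then the turn, a rotation vector about the tool's x, y, z in rad. A call has 1 to 5 rows; each row is the pose to reach, as a shift and turn from the pose commanded when the call began, along the tool's axes at that moment; what a row does not reach only later rows make up. A row lasts 1/8 s, in which the tool goes at most 62.5 mm and 10.7 degrees, less where a joint would pass 70% of its speed; a pose out of reach is approached as far as the arm can. A call with a gripper value outside its range is refused whole. The fingers move at their own pace and stop on an object; the grip force is fixed at half the most. Time passes only in rows, so rows that repeat a pose let the fingers close. It gives the time, the measured TCP pose, the force, the opening and the grip force at its end, in the units of the state.
- robot.get_obs(): the state, without advancing time (a new reading comes with each control period).
- imaging.snapshot(name): name is "scene" or "top" or "wrist"; returns the picture (420x560x3 uint8, red, green, blue); there is no depth.
- imaging.get_calibration(name): a dict with "intrinsics" (3x3 intrinsics, pixels), "position" and "rotation" of the camera in the world. Camera axes: x right, y up, looking along -z (the intrinsics and any distortion apply to the point x, -y, -z); pixel columns grow to the right and rows downward; lengths in m; the calibration is good to about 2 mm. A picture is of the moment at which its call begins: read the wrist's pose just before it. get_calibration takes no time and is no camera call; for the wrist camera it gives the pose at the moment of the call.
- robot.close_job(): hands the job in; it is judged then, once.
The state is a dict: "time": time; "joint_positions": joint angles; "qvel": joint speeds; "joint_torque": joint torques, N m; "tool_pos": TCP position; "ee_rot": TCP orientation; "wrist_force": force on the tool from outside, world axes, zero at the start; "wrist_torque": the same for the moment, N m; "width": finger opening in m; "finger_force": force on a finger pad.
Only numpy, scipy, OpenCV 4.12 (cv2) and the standard library are available. Lean on these libraries where they do the work, as an engineer would, in place of code of your own. Each camera call takes 0.05 s, during which the arm holds its last target. There are 200 camera calls.

## Working session

There is one attempt and no reset: what is moved stays moved. The work goes in short steps, Python scripts to look and compute and a tool call to move; the robot and the scene stay as the last step left them, time stands still between calls to the robot, and variables do not carry over. Pictures are saved under pics/ and viewed, at most 14 in all, crops included, and the job is handed in when it is done.

Besides the shell and the picture viewer there is one more tool, called as name(argument=value, ...) on one line, values as JSON. drive_tool: Moves the arm, as the interface text tells. Its arguments: {"type":"object","properties":{"series":{"type":"array"}},"required":["series"]}

```bash
mkdir -p pics; cat > h.py <<'E'
import numpy as np, cv2
from bench import robot, imaging
from scipy.spatial.transform import Rotation as R
def snap(name, f=None):
    c=imaging.get_calibration(name); im=imaging.snapshot(name)
    if f: cv2.imwrite('pics/'+f, im[:,:,::-1])
    return im,c
def ray(c,u,v):
    K=np.array(c['intrinsics']); d=np.linalg.inv(K)@[u,v,1]; d=np.array([d[0],-d[1],-d[2]])
    return np.array(c['position']), np.array(c['rotation'])@d
def pt(c,u,v,z):
    p,d=ray(c,u,v); return p+d*(z-p[2])/d[2]
def pix(c,P):
    K=np.array(c['intrinsics']); q=np.array(c['rotation']).T@(np.array(P)-np.array(c['position']))
    q=np.array([q[0],-q[1],-q[2]]); q=K@q; return q[:2]/q[2]
E
python3 - <<'E'
from h import *
for n in ['top','scene']:
    im,c=snap(n,n+'0.png'); print(n,{k:np.round(v,3).tolist() if not isinstance(v,str) else v for k,v in c.items()})
o=robot.get_obs(); print(o['tool_pos'],o['ee_rot'],o['time'],o['width'])
E
```

```text
top {'intrinsics': [[457.184, 0.0, 281.271], [0.0, 457.184, 219.176], [0.0, 0.0, 1.0]], 'position': [0.231, 0.091, 1.229], 'rotation': [0.216, 0.002, -1.448]}
scene {'intrinsics': [[471.666, 0.0, 283.228], [0.0, 471.666, 206.13], [0.0, 0.0, 1.0]], 'position': [1.227, 0.13, 1.112], 'rotation': [0.628, 0.004, 1.596]}
[0.15015427 0.52866432 0.22942055] [-3.13964082e+00 -1.96614805e-04  2.86479046e+00] 0.1 0.09384825128081019
```

View pics/top0.png

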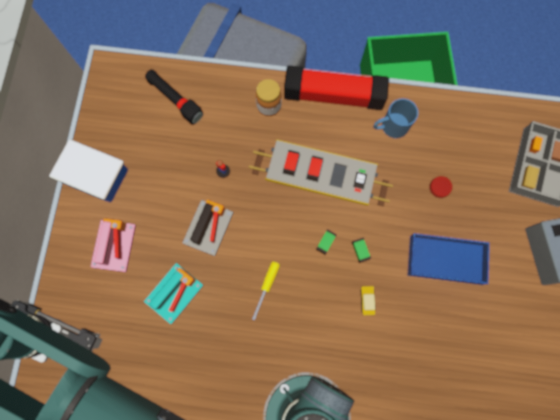

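View pics/scene0.png

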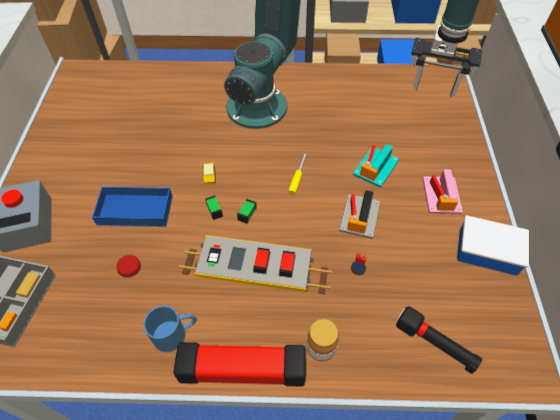

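Top view: the wagon is at about (322,172) with spent packs at (291,162) and (315,168), slot_2 empty and the switch at (361,180). Fresh packs are at (327,241) and (361,250), the bin at (449,259) and the throttle at (208,226). The figure is at (222,170) and the tomato at (441,187).

```bash
sed -i "s/    return im,c/    c['rotation']=R.from_euler('xyz',c['rotation']).as_matrix() if np.size(c['rotation'])==3 else c['rotation']\n    return im,c/" h.py
cat >> h.py <<'E'
def blobs(im,lo,hi,amin=40):
    h=cv2.cvtColor(im,cv2.COLOR_RGB2HSV); m=cv2.inRange(h,np.array(lo),np.array(hi))
    cs,_=cv2.findContours(m,cv2.RETR_EXTERNAL,cv2.CHAIN_APPROX_NONE)
    return [c for c in cs if cv2.contourArea(c)>=amin]
def rect(c,k,z):
    """min-area rectangle of contour k cast onto plane z: centre, sizes, long-axis angle"""
    P=np.array([pt(c,u,v,z)[:2] for u,v in k[:,0]])
    (x,y),(w,h),a=cv2.minAreaRect((P*1000).astype(np.float32))
    if w<h: w,h,a=h,w,a+90
    return np.round([x,y,w,h],1),round((a+90)%180-90,1)
E
python3 - <<'E'
from h import *
im,c=snap('top')
print('green');[print(rect(c,k,.03),k[:,0].mean(0)) for k in blobs(im,(50,100,60),(75,255,255),20)]
print('red');[print(rect(c,k,.076),k[:,0].mean(0)) for k in blobs(im,(0,150,120),(8,255,255),8)]
print('blue');[print(rect(c,k,.04),k[:,0].mean(0)) for k in blobs(im,(105,120,60),(125,255,200),800)]
h=cv2.cvtColor(im,cv2.COLOR_RGB2HSV)
print('grey');[print(rect(c,k,.056),k[:,0].mean(0)) for k in blobs(im,(0,0,100),(180,50,200),400)]
print('yellow+grey wag');[print(rect(c,k,.056),k[:,0].mean(0)) for k in blobs(im,(22,90,120),(32,255,255),8)]
a=cv2.resize(im[135:215,245:395],None,fx=5,fy=5,interpolation=cv2.INTER_CUBIC)
b=cv2.resize(im[190:265,170:245],None,fx=2.6,fy=2.6,interpolation=cv2.INTER_CUBIC)
o=np.zeros((600,750,3),np.uint8);o[:400]=a;o[400:595,:195]=b;cv2.imwrite('pics/crop1.png',o[:,:,::-1])
E
```

```text
green
(array([436.8, -94.2,  50.3,  29.7]), 23.5) [360.98076923 249.46153846]
(array([448.1,  -1. ,  49.7,  27.2]), -20.3) [326.26666667 240.8       ]
(array([1003.7, -177. ,  267.7,  168.9]), -78.6) [410.80694981  58.21621622]
red
(array([255.5, 357. ,  68.1,  11.4]), -18.7) [177.76363636 296.25454545]
(array([370.3, 533.9,  76. ,  17.9]), 11.5) [116.35384615 241.95384615]
(array([443.3, 292.3,  74. ,  13.6]), 3.8) [213.93442623 225.7704918 ]
(array([ 620.2, -279.8,   58.9,   55. ]), -41.2) [440.51666667 186.46666667]
(array([609.2, 301.9,  25.5,  13.7]), 74.5) [220.34782609 165.17391304]
(array([634.5,  52.9,  50.7,  27. ]), -7.3) [314.87755102 166.34693878]
(array([642.6, 117. ,  50.8,  27.8]), -6.7) [291.20408163 160.81632653]
(array([772.7, 436.8,  34.9,  18. ]), -30.3) [180.92592593 102.59259259]
(array([866.6,  19.8, 196.2,  91.3]), -89.3) [335.24736842  87.93157895]
blue
(array([ 439. , -322.7,  197. ,  106.7]), 89.9) [449.18834081 258.80269058]
(array([1006.7,  143.7, 1561.1,  304.2]), -83.0) [308.30635838  28.78323699]
grey
(array([ 59.6, -46. ,  91. ,  35.8]), 67.8) [329.5
[... 216 characters left out ...]
322.09594096 171.26568266]
(array([ 735.9, -561.3,  200.8,  115.8]), -11.0) [542.49785408 161.75965665]
(array([ 921.7, -364.2,  473.9,   16.5]), 89.9) [474.24495677  89.5648415 ]
(array([ 780.9,  690. , 1061.8,  676.8]), -37.9) [112.51684533 109.66232772]
(array([905.3, 951.1, 297.7,  75.8]), 14.6) [ 7.53080569 40.54976303]
yellow+grey wag
(array([ 305.7, -117.5,   69.8,   31.1]), 7.2) [366.38297872 300.5       ]
(array([335. , 134.5,  80.3,  25.3]), -14.7) [269.91304348 276.20289855]
(array([574.1,  41.1, 271.2,   4.7]), 82.4) [316.74874372 191.06532663]
(array([ 684.2, -525.7,   52.4,   25.5]), -11.7) [531.32 176.54]
(array([849.4, 206.5,  56.1,  55. ]), -83.0) [267.60714286  89.82142857]
```

View pics/crop1.png

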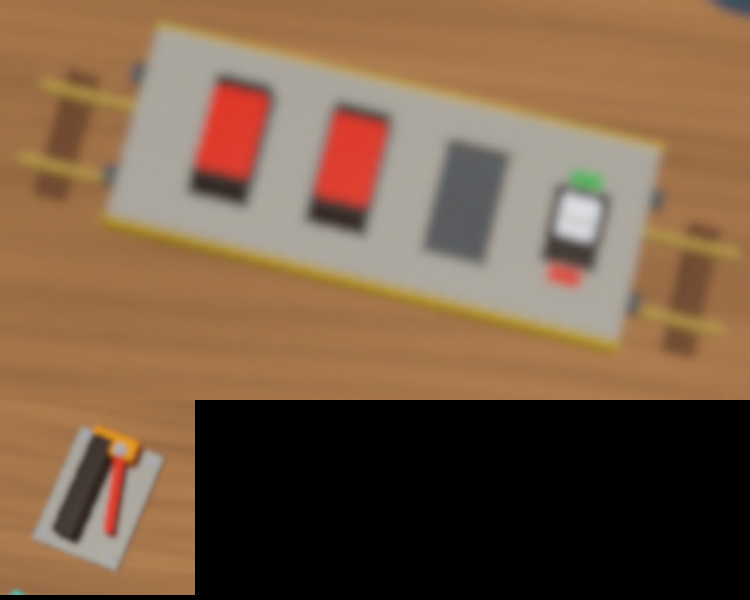

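The switch is on: the ridge is by the green mark, on wagon +x, which is image-up. Wagon centre is about (0.631,0.033) with yaw -7.5°. I'll move above the switch.

drive_tool(series=[[0.0, [-0.236, -0.171, 0], [0, 0, -0.147]], [0.0, [-0.236, -0.171, 0], [0, 0, -0.147]], [0.0, [-0.236, -0.171, 0], [0, 0, -0.147]], [0.0, [-0.236, -0.171, 0], [0, 0, -0.147]], [0.0, [-0.236, -0.171, 0], [0, 0, -0.147]]])

```text
time: 0.78
tool_pos: [0.3316, 0.2979, 0.2303]
ee_rot: [-3.141, 0.0, 3.01]
wrist_force: [1.1, 1.0, -0.6]
width: 0.0471
finger_force: 0.0
```

drive_tool(series=[[0.0, [-0.196, -0.186, 0], [0, 0, 0]], [0.0, [-0.196, -0.186, 0], [0, 0, 0]], [0.0, [-0.196, -0.186, 0], [0, 0, 0]], [0.0, [-0.196, -0.186, 0], [0, 0, 0]], [0.0, [-0.196, -0.186, 0], [0, 0, 0]]])

```text
time: 1.4
tool_pos: [0.5021, 0.0875, 0.2296]
ee_rot: [-3.141, -0.001, 3.008]
wrist_force: [0.5, 1.1, -0.6]
width: 0.001
finger_force: 0.0
```

drive_tool(series=[[0.0, [-0.168, -0.129, 0.03], [0, 0, 0]], [0.0, [-0.168, -0.129, 0.03], [0, 0, 0]], [0.0, [-0.168, -0.129, 0.03], [0, 0, 0]], [0.0, [-0.168, -0.129, 0.03], [0, 0, 0]], [0.0, [-0.168, -0.129, 0.03], [0, 0, 0]]])

```text
time: 2.02
tool_pos: [0.6509, -0.0598, 0.1985]
ee_rot: [3.141, -0.003, 3.011]
wrist_force: [0.2, -0.0, -0.8]
width: 0.0004
finger_force: 0.0
```

```bash
cat >> h.py <<'E'
def plan(*wps, start=None):
    """legs (x,y,z[,yaw deg]) -> shift in tool axes at leg start and turn about tool z"""
    o=robot.get_obs(); p=np.array(o['tool_pos']); M=R.from_euler('xyz',o['ee_rot']); yaw=o['ee_rot'][2]
    print('at',p.round(4),'yaw',round(np.degrees(yaw),2),'j6',round(o['joint_positions'][5],2),'t',round(o['time'],2))
    for w in wps:
        d=M.inv().apply(np.array(w[:3])-p); t=0
        if len(w)>3: t=-((np.radians(w[3])-yaw+np.pi)%(2*np.pi)-np.pi); yaw=np.radians(w[3])
        print(w,'shift',d.round(4).tolist(),'turn',round(t,3),'rows',round(max(np.linalg.norm(d)/.0625,abs(t)/.1867),1))
        p=np.array(w[:3]); M=R.from_euler('xyz',[np.pi,0,yaw])
WC=np.array([.631,.033]); WY=np.radians(-7.5)
def wag(x,y,z,WC=WC,WY=WY):
    c,s=np.cos(WY),np.sin(WY); return np.array([WC[0]+c*x-s*y, WC[1]+s*x+c*y, z])
E
python3 - <<'E'
from h import *
im,c=snap('wrist','w1.png'); print(c['position'],c['rotation'],c['intrinsics'])
plan()
for q in [(0,-.105),(.055,-.14),(-.055,-.14)]: print(q,pix(c,wag(*q,.056)))
E
```

```text
[ 0.57982142 -0.05055108  0.35144531] [[ 1.31354050e-01 -9.60231295e-01 -2.46377705e-01]
 [ 9.91335419e-01  1.27344996e-01  3.22077518e-02]
 [ 4.48076500e-04 -2.48473564e-01  9.68638574e-01]] [[304.76418797   0.         280.25475652]
 [  0.         304.76418797 203.9003052 ]
 [  0.           0.           1.        ]]
at [ 0.6504 -0.0587  0.1995] yaw 172.57 j6 -1.62 t 2.08
(0, -0.105) [264.21471847 168.06832909]
(0.055, -0.14) [230.52864175 222.10064911]
(-0.055, -0.14) [225.61676523 108.87399075]
```

View pics/w1.png

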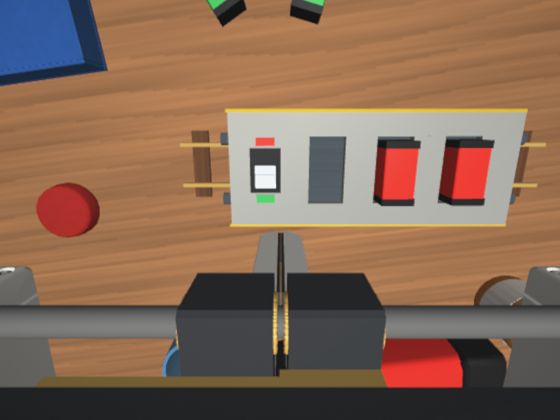

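Wrist view: the deck corners are near (228,110), (527,110), (506,226) and (231,226). The ridge is at (265,177) beside the green mark at (265,199), with red at (265,141). I'll refine the wagon pose from this.

```bash
python3 - <<'E'
from h import *
im,c=snap('wrist')
h=cv2.cvtColor(im,cv2.COLOR_RGB2HSV)
m=cv2.inRange(h,np.array((0,0,140)),np.array((180,45,215)))[90:230,215:540]
ks=cv2.findContours(cv2.morphologyEx(m,cv2.MORPH_OPEN,np.ones((3,3))),cv2.RETR_EXTERNAL,cv2.CHAIN_APPROX_NONE)[0]
k=max(ks,key=cv2.contourArea)+np.array([215,90]); print(rect(c,k,.056), k.min((0,1)),k.max((0,1)))
for u,v in [(228,110),(527,110),(506,226),(231,226)]: print(pt(c,u,v,.056).round(4))
w=[k for k in blobs(im,(0,0,225),(180,30,255),50)]
for k in w: print('white',k[:,0].mean(0),rect(c,k,.062))
for n,lo,hi in [('r',(0,150,120),(8,255,255)),('g',(50,100,60),(75,255,255))]:
    for k in blobs(im,lo,hi,50): print(n,k[:,0].mean(0).round(),rect(c,k,.056),rect(c,k,.076))
E
```

```text
(array([633. ,  32.8, 278.7, 107.7]), 82.5) [227 113] [523 223]
[ 0.5591 -0.0957  0.056 ]
[0.5953 0.1802 0.056 ]
[0.7082 0.1669 0.056 ]
[ 0.6715 -0.1122  0.056 ]
white [263.91025641 176.5       ] (array([624.4, -71.4,  20.4,  18.3]), -7.5)
r [420. 364.] (array([866.2,  79.6,  96.1,  66.5]), 82.5) (array([846.9,  70.9,  89.6,  62. ]), 82.5)
r [ 64. 209.] (array([ 632.7, -277.5,   55.5,   55.5]), 82.5) (array([ 629.1, -262.1,   51.8,   51.7]), 82.5)
r [469. 173.] (array([649.4, 127.5,  49.4,  31.7]), -7.4) (array([644.7, 115.6,  46.1,  29.6]), -7.4)
r [398. 174.] (array([640.3,  58.4,  49.4,  31.6]), -7.3) (array([636.2,  51.1,  46.1,  29.5]), -7.3)
r [263. 142.] (array([592.3, -67.2,  16.3,   5.6]), 82.5) (array([591.4, -66. ,  15.2,   5.2]), 82.5)
g [264. 199.] (array([647.2, -74.7,  16.1,   7.2]), 82.5) (array([642.7, -73. ,  15. ,   6.7]), 82.5)
g [312.   2.] (array([481.8,  -9.5,  19.8,   4.5]), 82.5) (array([488.4, -12.2,  18.4,   4.2]), 82.5)
g [215.   3.] (array([472.3, -91.3,  16.3,   6.8]), 82.5) (array([479.5, -88.4,  15.2,   6.4]), 82.5)
```

```bash
sed -i 's/WC=np.array(\[.631,.033\])/WC=np.array([.633,.033])/' h.py; python3 - <<'E'
from h import *
plan((*wag(.028,-.105,.11)[:2],.11,172.5),(*wag(.028,-.105,0)[:2],.084),(*wag(.006,-.105,0)[:2],.084),(*wag(.03,-.105,0)[:2],.084),(*wag(.03,-.0,0)[:2],.184))
E
```

```text
at [ 0.6502 -0.0581  0.2003] yaw 172.62 j6 -1.62 t 2.12
(np.float64(0.6470552059353613), np.float64(-0.07475644382641153), 0.11, 172.5) shift [0.0009, -0.017, 0.0903] turn 0.002 rows 1.5
(np.float64(0.6470552059353613), np.float64(-0.07475644382641153), 0.084) shift [0.0, -0.0, 0.026] turn 0 rows 0.4
(np.float64(0.6252434189851375), np.float64(-0.07188486759757039), 0.084) shift [0.022, 0.0, 0.0] turn 0 rows 0.4
(np.float64(0.6490380956581089), np.float64(-0.07501749621085163), 0.084) shift [-0.024, -0.0, -0.0] turn 0 rows 0.4
(np.float64(0.6627433458412143), np.float64(0.029084214233398454), 0.184) shift [-0.0, 0.105, -0.1] turn 0 rows 2.3
```

drive_tool(series=[[0.0, [0.001, -0.017, 0.06], [0, 0, 0]], [0.0, [0.001, -0.017, 0.09], [0, 0, 0]], [0.0, [0.001, -0.017, 0.105], [0, 0, 0]], [0.0, [0.001, -0.017, 0.115], [0, 0, 0]], [0.0, [0.001, -0.017, 0.115], [0, 0, 0]]])

```text
time: 2.75
tool_pos: [0.6478, -0.0755, 0.0863]
ee_rot: [3.141, 0.001, 3.013]
wrist_force: [0.4, -0.1, 0.2]
width: 0.0007
finger_force: 0.0
```

drive_tool(series=[[0.0, [0.0, 0, 0.002], [0, 0, 0]], [0.0, [0.008, 0, 0.002], [0, 0, 0]], [0.0, [0.014, 0, 0.002], [0, 0, 0]], [0.0, [0.019, 0, 0.002], [0, 0, 0]], [0.0, [0.023, 0, 0.002], [0, 0, 0]]])

```text
time: 3.38
tool_pos: [0.6246, -0.0731, 0.0838]
ee_rot: [3.142, 0.001, 3.012]
wrist_force: [6.7, -0.4, -0.9]
width: 0.0006
finger_force: 3.1
```

drive_tool(series=[[0.0, [0.0, 0, 0.0], [0, 0, 0]], [0.0, [0, 0, 0], [0, 0, 0]], [0.0, [-0.02, 0, 0], [0, 0, 0]], [0.06, [-0.02, 0.05, -0.05], [0, 0, 0]], [0.06, [-0.02, 0.1, -0.1], [0, 0, 0]]])

```text
time: 4.0
tool_pos: [0.6549, 0.0123, 0.1712]
ee_rot: [-3.141, -0.005, 3.01]
wrist_force: [1.2, 0.4, 0.4]
width: 0.0168
finger_force: 0.0
```

```bash
python3 - <<'E'
from h import *
im,c=snap('wrist','w2.png'); plan()
print('exp on/off',pix(c,wag(.006,-.105,.062)),pix(c,wag(-.006,-.105,.062)))
for k in blobs(im,(0,0,225),(180,30,255),50): print('white',k[:,0].mean(0),rect(c,k,.062))
E
```

```text
at [0.6583 0.0188 0.1801] yaw 172.83 j6 -1.51 t 4.05
exp on/off [180.8046347  188.81554795] [179.67407972 175.23787881]
white [182.3968254  173.78571429] (array([613.1, -68. ,  20.1,  19.7]), -7.6)
```

View pics/w2.png

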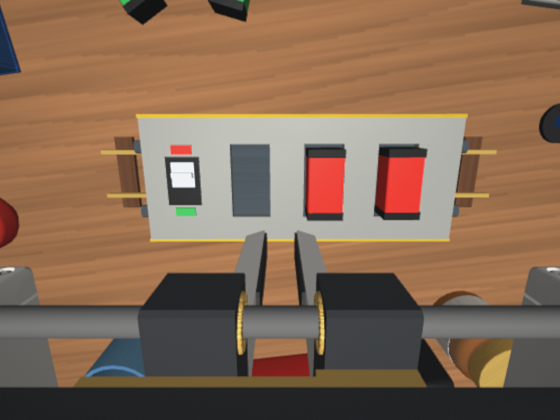

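Switch is off: the ridge at (183,174) is now next to the red mark at (181,149). Next, the spent pack in slot_1 at (325,184).

```bash
python3 - <<'E'
from h import *
a=wag(0,.02,0)[:2]; b=wag(0,.085,0)[:2]
f=lambda p,z:(*p.round(4).tolist(),z)
B1=np.array([.439,-.281]);B2=np.array([.439,-.365]); M=np.array([.54,-.11])
plan(f(a,.11),f(a,.083),f(a,.17),f(M,.17),f(B1,.17),f(B1,.045),f(B1,.17),f(M,.17),f(b,.13),f(b,.083),f(b,.17),f(M,.17),f(B2,.17),f(B2,.045))
E
```

```text
at [0.6583 0.0188 0.1801] yaw 172.83 j6 -1.51 t 4.05
(0.6356, 0.0528, 0.11) shift [0.0273, 0.0305, 0.07] turn 0 rows 1.3
(0.6356, 0.0528, 0.083) shift [0.0, -0.0, 0.027] turn 0 rows 0.4
(0.6356, 0.0528, 0.17) shift [0.0, 0.0, -0.087] turn 0 rows 1.4
(0.54, -0.11, 0.17) shift [0.0745, -0.1735, -0.0] turn 0 rows 3.0
(0.439, -0.281, 0.17) shift [0.0789, -0.1823, -0.0] turn 0 rows 3.2
(0.439, -0.281, 0.045) shift [0.0, -0.0, 0.125] turn 0 rows 2.0
(0.439, -0.281, 0.17) shift [0.0, 0.0, -0.125] turn 0 rows 2.0
(0.54, -0.11, 0.17) shift [-0.0789, 0.1823, 0.0] turn 0 rows 3.2
(0.6441, 0.1173, 0.13) shift [-0.0749, 0.2385, 0.04] turn 0 rows 4.1
(0.6441, 0.1173, 0.083) shift [0.0, -0.0, 0.047] turn 0 rows 0.8
(0.6441, 0.1173, 0.17) shift [0.0, 0.0, -0.087] turn 0 rows 1.4
(0.54, -0.11, 0.17) shift [0.0749, -0.2385, -0.0] turn 0 rows 4.0
(0.439, -0.365, 0.17) shift [0.0684, -0.2656, -0.0] turn 0 rows 4.4
(0.439, -0.365, 0.045) shift [0.0, -0.0, 0.125] turn 0 rows 2.0
```

drive_tool(series=[[0.06, [0.026, 0.026, 0.055], [0, 0, 0]], [0.06, [0.026, 0.026, 0.07], [0, 0, 0]], [0.06, [0.026, 0.026, 0.072], [0, 0, 0]], [0.06, [0.026, 0.026, 0.072], [0, 0, 0]]])

```text
time: 4.55
tool_pos: [0.6321, 0.0404, 0.1014]
ee_rot: [-3.141, -0.004, 3.012]
wrist_force: [-5.2, -0.5, 7.4]
width: 0.0593
finger_force: 3.5
```

The fingertip touched the pack because my last move was cut short. I'll back up and settle.

drive_tool(series=[[0.07, [0, 0, -0.015], [0, 0, 0]], [0.07, [0, 0.01, -0.015], [0, 0, 0]], [0.07, [0, 0.01, -0.015], [0, 0, 0]]])

```text
time: 4.92
tool_pos: [0.6352, 0.0517, 0.1148]
ee_rot: [3.141, -0.0, 3.013]
wrist_force: [0.4, 0.4, 0.0]
width: 0.0702
finger_force: 0.0
```

```bash
python3 - <<'E'
from h import *
im,c=snap('wrist','w3.png'); a=wag(0,.02,0)[:2]
plan((*a.round(4).tolist(),.083))
for k in blobs(im,(0,150,120),(8,255,255),150): print(k[:,0].mean(0).round(),rect(c,k,.076))
E
```

```text
at [0.6349 0.0514 0.1144] yaw 172.6 j6 -1.45 t 4.97
(0.6356, 0.0528, 0.083) shift [-0.0005, 0.0015, 0.0314] turn 0 rows 0.5
[283. 239.] (array([638.3,  53. ,  46.4,  29.2]), -7.4)
[383. 231.] (array([644.1, 116.6,  45.5,  29.1]), -7.3)
[107. 190.] (array([589.1, -54.7,  16. ,   5.9]), 82.6)
```

View pics/w3.png

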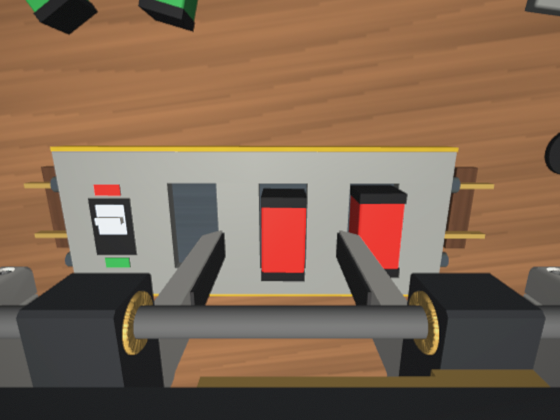

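The pack at (283,239) sits between the jaws, undisturbed. Descending and grasping.

drive_tool(series=[[0.058, [-0.001, 0.0015, 0.01], [0, 0, 0]], [0.058, [-0.001, 0.0015, 0.032], [0, 0, 0]], [0.02, [-0.001, 0.0015, 0.032], [0, 0, 0]], [0.02, [-0.001, 0.0015, 0.032], [0, 0, 0]], [0.02, [-0.001, 0.0015, 0.032], [0, 0, 0]]])

```text
time: 5.6
tool_pos: [0.6358, 0.0524, 0.0824]
ee_rot: [3.142, -0.001, 3.012]
wrist_force: [-0.8, 0.4, -0.9]
width: 0.0316
finger_force: 0.3
```

drive_tool(series=[[0.02, [0, 0, 0], [0, 0, 0]], [0.02, [0, 0, -0.04], [0, 0, 0]], [0.02, [0, 0, -0.09], [0, 0, 0]], [0.02, [0, 0, -0.09], [0, 0, 0]]])

```text
time: 6.1
tool_pos: [0.6388, 0.0523, 0.1788]
ee_rot: [3.14, 0.011, 3.012]
wrist_force: [-0.0, -0.5, -1.5]
width: 0.03
finger_force: 30.0
```

drive_tool(series=[[0.02, [0.02, -0.045, 0], [0, 0, 0]], [0.02, [0.04, -0.09, 0], [0, 0, 0]], [0.02, [0.06, -0.138, 0], [0, 0, 0]], [0.02, [0.081, -0.187, 0], [0, 0, 0]], [0.02, [0.102, -0.236, 0], [0, 0, 0]]])

```text
time: 6.72
tool_pos: [0.5025, -0.1694, 0.1707]
ee_rot: [3.141, -0.003, 3.012]
wrist_force: [1.2, -1.5, -0.5]
width: 0.0298
finger_force: 30.0
```

drive_tool(series=[[0.02, [0.018, -0.045, 0], [0, 0, 0]], [0.02, [0.036, -0.085, 0], [0, 0, 0]], [0.02, [0.05, -0.12, 0], [0, 0, 0]], [0.02, [0.05, -0.12, 0.0], [0, 0, 0]], [0.02, [0.05, -0.12, 0.0], [0, 0, 0]]])

```text
time: 7.35
tool_pos: [0.439, -0.2802, 0.1715]
ee_rot: [3.14, -0.002, 3.012]
wrist_force: [-0.3, -0.2, -1.2]
width: 0.0296
finger_force: 30.0
```

```bash
python3 - <<'E'
from h import *
im,c=snap('wrist'); print(robot.get_obs()['width'])
plan((.439,-.281,.045))
for k in blobs(im,(105,120,40),(125,255,200),400): print(k[:,0].mean(0).round(),rect(c,k,.04),k.min((0,1)),k.max((0,1)))
E
```

```text
0.029807956461471063
at [ 0.4393 -0.28    0.1718] yaw 172.61 j6 -2.12 t 7.4
(0.439, -0.281, 0.045) shift [0.0, -0.0013, 0.1268] turn 0 rows 2.0
[231. 193.] (array([ 442. , -326.4,  197. ,  111. ]), 89.9) [122 142] [339 273]
```

drive_tool(series=[[0.02, [0, -0.001, 0.05], [0, 0, 0]], [0.02, [0, -0.001, 0.1], [0, 0, 0]], [0.02, [0, -0.001, 0.126], [0, 0, 0]], [0.05, [0, -0.001, 0.126], [0, 0, 0]], [0.05, [0, -0.001, 0.126], [0, 0, 0]]])

```text
time: 8.02
tool_pos: [0.4405, -0.2821, 0.0485]
ee_rot: [-3.14, 0.002, 3.013]
wrist_force: [0.2, 0.8, 1.0]
width: 0.046
finger_force: 0.0
```

drive_tool(series=[[0.05, [0, 0, 0], [0, 0, 0]], [0.05, [0, 0, -0.04], [0, 0, 0]], [0.05, [0, 0, -0.1], [0, 0, 0]], [0.058, [-0.022, 0.05, -0.125], [0, 0, 0]], [0.058, [-0.044, 0.1, -0.125], [0, 0, 0]]])

```text
time: 8.65
tool_pos: [0.4984, -0.1891, 0.1776]
ee_rot: [-3.138, 0.01, 3.01]
wrist_force: [1.0, -0.7, -0.1]
width: 0.0578
finger_force: 0.0
```

drive_tool(series=[[0.058, [-0.022, 0.055, 0], [0, 0, 0]], [0.058, [-0.044, 0.11, 0], [0, 0, 0]], [0.058, [-0.065, 0.165, 0], [0, 0, 0]], [0.058, [-0.085, 0.215, 0], [0, 0, 0]], [0.058, [-0.1, 0.25, 0], [0, 0, 0]]])

```text
time: 9.28
tool_pos: [0.6286, 0.0489, 0.1737]
ee_rot: [3.141, 0.003, 3.014]
wrist_force: [0.7, -0.6, 0.1]
width: 0.0578
finger_force: 0.0
```

drive_tool(series=[[0.058, [-0.01, 0.05, 0.0], [0, 0, 0]], [0.058, [-0.01, 0.07, 0.02], [0, 0, 0]], [0.058, [-0.01, 0.07, 0.04], [0, 0, 0]], [0.058, [-0.01, 0.07, 0.04], [0, 0, 0]]])

```text
time: 9.78
tool_pos: [0.6441, 0.113, 0.1283]
ee_rot: [-3.139, -0.006, 3.011]
wrist_force: [0.2, -0.3, -0.7]
width: 0.058
finger_force: 0.0
```

```bash
python3 - <<'E'
from h import *
plan((*wag(0,.085,0)[:2].round(4).tolist(),.083))
im,c=snap('top')
for k in blobs(im,(0,150,120),(8,255,255),20): print(k[:,0].mean(0).round(),rect(c,k,.034),rect(c,k,.076))
E
```

```text
at [0.6441 0.113  0.1283] yaw 172.5 j6 -1.35 t 9.78
(0.6441, 0.1173, 0.083) shift [0.0002, 0.0044, 0.0453] turn 0 rows 0.7
[178. 296.] (array([256.3, 366.7,  70.6,  11.8]), -18.7) (array([255.5, 357. ,  68.1,  11.4]), -18.7)
[430. 257.] (array([ 439. , -275.2,   48.9,   27.9]), -7.9) (array([ 431.7, -262.3,   47.2,   27. ]), -7.9)
[117. 242.] (array([374. , 551.2,  75.8,  18.7]), 9.3) (array([368.9, 535. ,  73.2,  18.1]), 9.3)
[214. 226.] (array([451. , 299.7,  76.7,  14.1]), 3.8) (array([443.3, 292.3,  74. ,  13.6]), 3.8)
[440. 186.] (array([ 634.4, -293.3,   60.2,   57. ]), 3.1) (array([ 620.2, -279.8,   58.1,   55. ]), 3.1)
[220. 165.] (array([620.2, 309.5,  26. ,  12.2]), 88.5) (array([606.6, 301.8,  25.1,  11.7]), 88.5)
[292. 155.] (array([678. , 115.3,  27.6,  11.7]), -83.0) (array([662.3, 114.4,  26.6,  11.3]), -83.0)
[181. 103.] (array([792.4, 449.4,  36.2,  18.6]), -30.3) (array([772.7, 436.8,  34.9,  18. ]), -30.3)
[351.  89.] (array([889.7, -27.1, 116.1,  94.2]), -88.1) (array([866.6, -23. , 112. ,  90.9]), -88.1)
```

The first spent pack is in the bin. Now the second.

drive_tool(series=[[0.058, [0, 0.0045, 0.015], [0, 0, 0]], [0.058, [0, 0.0045, 0.045], [0, 0, 0]], [0.058, [0, 0.0045, 0.0455], [0, 0, 0]], [0.02, [0, 0.0045, 0.0455], [0, 0, 0]], [0.02, [0, 0.0045, 0.0455], [0, 0, 0]]])

```text
time: 10.45
tool_pos: [0.6478, 0.119, 0.0882]
ee_rot: [3.141, 0.003, 3.012]
wrist_force: [-0.7, 0.0, 0.1]
width: 0.0413
finger_force: 0.0
```

drive_tool(series=[[0.02, [0, 0, 0], [0, 0, 0]], [0.02, [0, 0, 0], [0, 0, 0]], [0.02, [0, 0, -0.03], [0, 0, 0]], [0.02, [0, 0, -0.085], [0, 0, 0]], [0.02, [0.01, -0.03, -0.09], [0, 0, 0]]])

```text
time: 11.08
tool_pos: [0.6357, 0.0921, 0.1821]
ee_rot: [3.139, 0.01, 3.015]
wrist_force: [-0.2, -0.9, -1.2]
width: 0.0296
finger_force: 30.0
```

drive_tool(series=[[0.02, [0.015, -0.053, 0], [0, 0, 0]], [0.02, [0.03, -0.106, 0], [0, 0, 0]], [0.02, [0.045, -0.159, 0], [0, 0, 0]], [0.02, [0.06, -0.212, 0], [0, 0, 0]], [0.02, [0.075, -0.265, 0], [0, 0, 0]]])

```text
time: 11.7
tool_pos: [0.5233, -0.1637, 0.1761]
ee_rot: [3.141, -0.0, 3.012]
wrist_force: [1.2, -0.4, -0.7]
width: 0.0297
finger_force: 30.0
```

drive_tool(series=[[0.02, [0.015, -0.053, 0], [0, 0, 0]], [0.02, [0.03, -0.106, 0], [0, 0, 0]], [0.02, [0.045, -0.159, 0], [0, 0, 0]], [0.02, [0.06, -0.205, 0], [0, 0, 0]], [0.02, [0.06, -0.205, 0], [0, 0, 0]]])

```text
time: 12.32
tool_pos: [0.4366, -0.3605, 0.1757]
ee_rot: [3.141, -0.001, 3.007]
wrist_force: [0.8, -0.2, -0.9]
width: 0.0297
finger_force: 30.0
```

```bash
python3 - <<'E'
from h import *
plan((.44,-.365,.045)); print(robot.get_obs()['width'])
E
```

```text
at [ 0.4366 -0.3605  0.1757] yaw 172.27 j6 -2.23 t 12.32
(0.44, -0.365, 0.045) shift [-0.0041, -0.004, 0.1307] turn 0 rows 2.1
0.02973959946037884
```

drive_tool(series=[[0.02, [-0.003, -0.004, 0.05], [0, 0, 0]], [0.02, [-0.003, -0.004, 0.1], [0, 0, 0]], [0.02, [-0.003, -0.004, 0.125], [0, 0, 0]], [0.02, [-0.003, -0.004, 0.125], [0, 0, 0]], [0.05, [-0.003, -0.004, 0.125], [0, 0, 0]]])

```text
time: 12.95
tool_pos: [0.4419, -0.3623, 0.0529]
ee_rot: [-3.141, 0.002, 3.013]
wrist_force: [-0.1, -0.4, -0.4]
width: 0.0365
finger_force: 0.0
```

drive_tool(series=[[0.05, [0, 0, 0], [0, 0, 0]], [0.05, [0, 0, -0.03], [0, 0, 0]], [0.06, [0, 0, -0.085], [0, 0, 0]], [0.06, [0, 0, -0.12], [0, 0, 0]]])

```text
time: 13.45
tool_pos: [0.4418, -0.3632, 0.176]
ee_rot: [-3.138, 0.005, 3.012]
wrist_force: [0.3, 0.0, 0.5]
width: 0.0599
finger_force: 0.0
```

drive_tool(series=[[0.06, [0.007, 0.053, 0.0], [0, 0, -0.14]], [0.06, [0.014, 0.106, 0.0], [0, 0, -0.28]], [0.06, [0.022, 0.16, 0.0], [0, 0, -0.42]], [0.06, [0.03, 0.215, 0.0], [0, 0, -0.545]], [0.06, [0.038, 0.27, 0.01], [0, 0, -0.545]]])

```text
time: 14.08
tool_pos: [0.439, -0.0884, 0.1639]
ee_rot: [-3.138, 0.005, -2.726]
wrist_force: [1.7, 0.2, -0.4]
width: 0.06
finger_force: 0.0
```

drive_tool(series=[[0.06, [0, 0, 0.03], [0, 0, 0]], [0.06, [0, 0, 0.045], [0, 0, 0]], [0.06, [0, 0, 0.045], [0, 0, 0]]])

```text
time: 14.45
tool_pos: [0.4375, -0.0899, 0.1159]
ee_rot: [3.141, -0.001, -2.727]
wrist_force: [0.2, -0.6, 0.0]
width: 0.0604
finger_force: 0.0
```

```bash
python3 - <<'E'
from h import *
plan()
im,c=snap('wrist','w4.png')
for k in blobs(im,(50,100,60),(75,255,255),100): print(k[:,0].mean(0).round(),rect(c,k,.03))
im,c=snap('top')
for k in blobs(im,(0,150,120),(8,255,255),20)[:9]: print('r',k[:,0].mean(0).round(),rect(c,k,.034))
for k in blobs(im,(50,100,60),(75,255,255),20): print('g',k[:,0].mean(0).round(),rect(c,k,.03))
E
```

```text
at [ 0.4375 -0.0899  0.1159] yaw -156.26 j6 -2.31 t 14.45
[377. 254.] (array([435.8,  -3.4,  40.8,  23.3]), 66.4)
[273. 214.] (array([439. , -96.4,  46.9,  29. ]), 25.3)
r [178. 296.] (array([256.3, 366.7,  70.6,  11.8]), -18.7)
r [461. 261.] (array([ 437.1, -356.3,   50.1,   28.8]), -7.3)
r [430. 257.] (array([ 439.1, -274.7,   48.8,   29. ]), -7.4)
r [116. 242.] (array([375.4, 550.1,  78.8,  18.6]), 11.5)
r [214. 226.] (array([451. , 299.7,  76.7,  14.1]), 3.8)
r [441. 186.] (array([ 635. , -293.8,   63.1,   56.6]), -39.2)
r [220. 165.] (array([620.2, 309.5,  26. ,  12.2]), 88.5)
r [181. 103.] (array([792.4, 449.4,  36.2,  18.6]), -30.3)
r [335.  88.] (array([889.7,  17.1, 203.6,  94.6]), -89.3)
g [364. 256.] (array([ 420.4, -102.5,   28.7,   11.6]), -64.7)
g [326. 241.] (array([448.3,  -0.8,  49.6,  28. ]), -25.6)
g [411.  58.] (array([1003.7, -177. ,  267.7,  168.9]), -78.6)
```

View pics/w4.png

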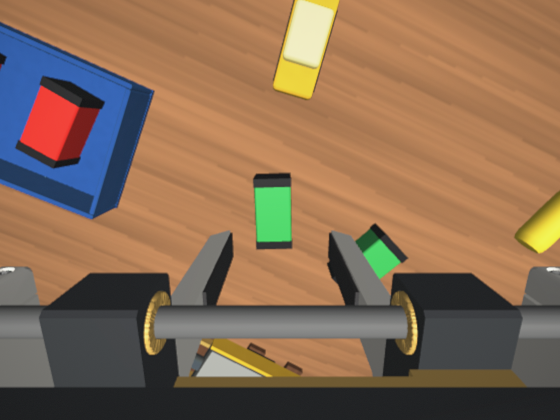

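Both spent packs are in the bin. Fresh A is at (273,214), slightly off the jaw centre, and B is at the right at (377,254). Grasping A.

drive_tool(series=[[0.06, [0.002, -0.005, 0.03], [0, 0, -0.022]], [0.06, [0.002, -0.005, 0.06], [0, 0, -0.022]], [0.06, [0.002, -0.005, 0.077], [0, 0, -0.022]], [0.06, [0.002, -0.005, 0.077], [0, 0, -0.022]], [0.02, [0.002, -0.005, 0.077], [0, 0, -0.022]]])

```text
time: 15.18
tool_pos: [0.4394, -0.0958, 0.0409]
ee_rot: [-3.14, 0.002, -2.705]
wrist_force: [0.5, -0.3, -0.0]
width: 0.0532
finger_force: 0.0
```

drive_tool(series=[[0.02, [0, 0, 0], [0, 0, 0]], [0.02, [0, 0, 0], [0, 0, 0]], [0.02, [0, 0, 0], [0, 0, 0]]])

```text
time: 15.55
tool_pos: [0.4388, -0.0953, 0.0401]
ee_rot: [-3.14, 0.001, -2.704]
wrist_force: [-0.3, -0.1, 1.7]
width: 0.0295
finger_force: 30.0
```

drive_tool(series=[[0.02, [0, 0, -0.03], [0, 0, 0]], [0.02, [0, 0, -0.08], [0, 0, 0]], [0.02, [0, 0, -0.11], [0, 0, 0]], [0.02, [0, 0, -0.11], [0, 0, 0]]])

```text
time: 16.05
tool_pos: [0.4398, -0.0955, 0.1519]
ee_rot: [-3.138, 0.004, -2.704]
wrist_force: [-0.1, -0.2, -1.2]
width: 0.0299
finger_force: 30.0
```

```bash
python3 - <<'E'
from h import *
a=wag(0,-.045,0)[:2].round(4).tolist(); b=wag(0,.02,0)[:2].round(4).tolist()
plan((.5,-.08,.15,172.5),(*a,.12),(*a,.085))
im,c=snap('wrist'); 
for k in blobs(im,(50,100,60),(75,255,255),100): print(k[:,0].mean(0).round(),rect(c,k,.13),k.min((0,1)),k.max((0,1)))
im,c=snap('top')
for k in blobs(im,(50,100,60),(75,255,255),20): print('g',k[:,0].mean(0).round(),rect(c,k,.03))
E
```

```text
at [ 0.4398 -0.0955  0.1519] yaw -154.94 j6 -2.35 t 16.05
(0.5, -0.08, 0.15, 172.5) shift [-0.0611, -0.0114, 0.0022] turn 0.568 rows 3.0
(0.6271, -0.0116, 0.12) shift [-0.1171, 0.0844, 0.03] turn 0 rows 2.4
(0.6271, -0.0116, 0.085) shift [0.0, -0.0, 0.035] turn 0 rows 0.6
[361. 248.] (array([420.5, -50.7,  30.1,  25.4]), -22.7) [333 220] [392 273]
[280. 252.] (array([444.3, -94.1,  49.4,  32.1]), 25.2) [254 215] [306 289]
g [326. 241.] (array([448.1,  -1. ,  49.6,  27.2]), -20.3)
g [411.  58.] (array([1003.7, -177. ,  267.7,  168.9]), -78.6)
```

drive_tool(series=[[0.02, [-0.02, -0.004, 0], [0, 0, 0.15]], [0.02, [-0.04, -0.008, 0], [0, 0, 0.3]], [0.02, [-0.061, -0.0115, 0.002], [0, 0, 0.45]], [0.02, [-0.061, -0.0115, 0.002], [0, 0, 0.568]], [0.02, [-0.061, -0.0115, 0.002], [0, 0, 0.568]]])

```text
time: 16.77
tool_pos: [0.4971, -0.0792, 0.1445]
ee_rot: [3.141, -0.005, 3.013]
wrist_force: [0.0, -0.3, -1.0]
width: 0.0299
finger_force: 30.0
```

drive_tool(series=[[0.02, [-0.04, 0.028, 0], [0, 0, 0]], [0.02, [-0.08, 0.056, 0], [0, 0, 0]], [0.02, [-0.117, 0.0845, 0], [0, 0, 0]], [0.02, [-0.117, 0.0845, 0.03], [0, 0, 0]], [0.02, [-0.117, 0.0845, 0.03], [0, 0, 0]]])

```text
time: 17.4
tool_pos: [0.6227, -0.0107, 0.1125]
ee_rot: [-3.141, -0.01, 3.013]
wrist_force: [0.1, -0.5, -1.1]
width: 0.0302
finger_force: 30.0
```

```bash
python3 - <<'E'
from h import *
a=wag(0,-.045,0)[:2].round(4).tolist()
im,c=snap('wrist','w5.png'); z=robot.get_obs()['tool_pos'][2]-.0101; print(robot.get_obs()['width'])
plan((*a,.0861,172.5))
for k in blobs(im,(50,100,60),(75,255,255),300): print(k[:,0].mean(0).round(),rect(c,k,z))
h=cv2.cvtColor(im,cv2.COLOR_RGB2HSV)
m=cv2.inRange(h,np.array((0,0,140)),np.array((180,45,215)))
k=max(cv2.findContours(cv2.morphologyEx(m,cv2.MORPH_OPEN,np.ones((3,3))),cv2.RETR_EXTERNAL,cv2.CHAIN_APPROX_NONE)[0],key=cv2.contourArea); print('deck',rect(c,k,.056))
E
```

```text
0.02930151008285563
at [ 0.6236 -0.0111  0.1147] yaw 172.57 j6 -1.55 t 17.45
(0.6271, -0.0116, 0.0861, 172.5) shift [-0.0037, -0.0001, 0.0285] turn 0.001 rows 0.5
[280. 252.] (array([621.1, -10.6,  45.1,  29.4]), -7.4)
[260.   6.] (array([497.9,  -5.5,  21.5,   8.4]), 82.6)
deck (array([632.7,  32.9, 278.1, 108.3]), 82.4)
```

View pics/w5.png

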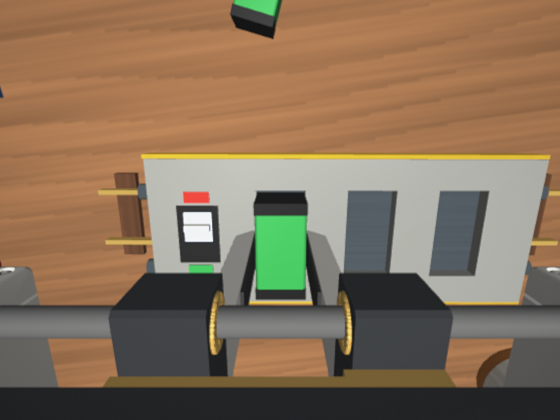

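Pack A is held at (280,252), over slot_2, with the other two pockets empty. Correcting x and lowering to just above.

drive_tool(series=[[0.02, [-0.004, 0, 0.0], [0, 0, 0]], [0.02, [-0.004, 0, 0.012], [0, 0, 0]], [0.02, [-0.004, 0, 0.012], [0, 0, 0]], [0.02, [-0.004, 0, 0.012], [0, 0, 0]]])

```text
time: 17.95
tool_pos: [0.6292, -0.0117, 0.1054]
ee_rot: [3.141, -0.0, 3.011]
wrist_force: [-0.4, 0.0, -1.9]
width: 0.0298
finger_force: 30.0
```

```bash
python3 - <<'E'
from h import *
a=wag(.001,-.045,0)[:2].round(4).tolist()
plan((*a,.0861,172.5))
E
```

```text
at [ 0.6292 -0.0117  0.1054] yaw 172.5 j6 -1.55 t 17.95
(0.6281, -0.0117, 0.0861, 172.5) shift [0.0011, -0.0001, 0.0193] turn -0.0 rows 0.3
```

drive_tool(series=[[0.02, [0.001, 0, 0.008], [0, 0, 0]], [0.02, [0.001, 0, 0.014], [0, 0, 0]], [0.02, [0.001, 0, 0.018], [0, 0, 0]], [0.02, [0.001, 0, 0.02], [0, 0, 0]], [0.02, [0.001, 0, 0.02], [0, 0, 0]]])

```text
time: 18.58
tool_pos: [0.6282, -0.0115, 0.0862]
ee_rot: [3.142, -0.0, 3.011]
wrist_force: [-2.6, 1.5, 2.8]
width: 0.0296
finger_force: 30.0
```

drive_tool(series=[[0.05, [0, 0, 0], [0, 0, 0]], [0.05, [0, 0, 0], [0, 0, 0]], [0.055, [0, 0, -0.03], [0, 0, 0]], [0.055, [0, 0, -0.065], [0, 0, 0]], [0.06, [0, 0, -0.065], [0, 0, 0]]])

```text
time: 19.2
tool_pos: [0.6306, -0.0118, 0.1542]
ee_rot: [3.141, 0.008, 3.011]
wrist_force: [0.6, 0.4, -0.0]
width: 0.0595
finger_force: 0.0
```

drive_tool(series=[[0.06, [0.05, -0.003, 0], [0, 0, 0.08]], [0.06, [0.1, -0.007, 0], [0, 0, 0.16]], [0.06, [0.15, -0.01, 0], [0, 0, 0.253]], [0.06, [0.18, -0.013, 0.03], [0, 0, 0.253]], [0.06, [0.18, -0.013, 0.03], [0, 0, 0.253]]])

```text
time: 19.82
tool_pos: [0.4436, -0.0004, 0.1159]
ee_rot: [-3.139, -0.009, 2.758]
wrist_force: [0.3, -0.5, -0.3]
width: 0.0603
finger_force: 0.0
```

```bash
python3 - <<'E'
from h import *
im,c=snap('wrist','w6.png')
plan()
for k in blobs(im,(50,100,60),(75,255,255),100): print(k[:,0].mean(0).round(),rect(c,k,.03))
im,c=snap('top')
for k in blobs(im,(50,100,60),(75,255,255),20): print('g',k[:,0].mean(0).round(),rect(c,k,.03),rect(c,k,.076), wag(0,-.045,0))
E
```

```text
at [ 0.4469 -0.0008  0.1186] yaw 158.0 j6 -1.32 t 19.88
[282. 223.] (array([449.7,  -0.9,  46.8,  28.8]), -22.7)
g [324. 244.] (array([438.6,   3.1,  29. ,  26. ]), -20.1) (array([430.7,   6.5,  27.8,  25. ]), -20.1) [ 0.62712632 -0.01161502  0.        ]
g [339. 171.] (array([646.1, -14.6,  43.5,  30.5]), -8.0) (array([630.2, -10.5,  41.8,  29.3]), -8.0) [ 0.62712632 -0.01161502  0.        ]
g [411.  58.] (array([1003.7, -177. ,  267.7,  168.9]), -78.6) (array([ 974.1, -166.8,  257.4,  162.5]), -78.6) [ 0.62712632 -0.01161502  0.        ]
```

View pics/w6.png

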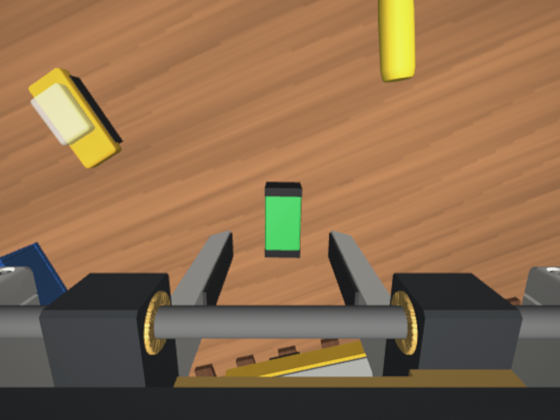

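Fresh B is centred in the jaws at (282,223). Grasping it.

drive_tool(series=[[0.06, [-0.001, 0, 0.03], [0, 0, 0.012]], [0.06, [-0.001, 0, 0.06], [0, 0, 0.012]], [0.06, [-0.001, 0, 0.079], [0, 0, 0.012]], [0.06, [-0.001, 0, 0.079], [0, 0, 0.012]], [0.02, [-0.001, 0, 0.079], [0, 0, 0.012]]])

```text
time: 20.55
tool_pos: [0.4514, -0.0016, 0.043]
ee_rot: [3.141, 0.003, 2.746]
wrist_force: [0.8, -0.5, 0.4]
width: 0.0534
finger_force: 0.0
```

drive_tool(series=[[0.02, [0, 0, 0], [0, 0, 0]], [0.02, [0, 0, 0], [0, 0, 0]], [0.02, [0, 0, 0], [0, 0, 0]]])

```text
time: 20.92
tool_pos: [0.4497, -0.0013, 0.0421]
ee_rot: [3.141, 0.002, 2.746]
wrist_force: [0.2, 0.6, 2.3]
width: 0.0298
finger_force: 30.0
```

drive_tool(series=[[0.02, [0, 0, -0.03], [0, 0, 0]], [0.02, [0, 0, -0.08], [0, 0, 0]], [0.02, [0, 0, -0.11], [0, 0, 0]], [0.02, [0, 0, -0.11], [0, 0, 0]]])

```text
time: 21.42
tool_pos: [0.4507, -0.0015, 0.1539]
ee_rot: [3.14, 0.006, 2.746]
wrist_force: [1.0, 0.6, -1.6]
width: 0.0297
finger_force: 30.0
```

```bash
python3 - <<'E'
from h import *
b=wag(0.001,.085,0)[:2].round(4).tolist()
plan((.52,.05,.15,172.5),(*b,.125))
im,c=snap('wrist'); z=robot.get_obs()['tool_pos'][2]-.0101; print(robot.get_obs()['width'])
for k in blobs(im,(50,100,60),(75,255,255),100): print(k[:,0].mean(0).round(),rect(c,k,z))
E
```

```text
at [ 0.4507 -0.0015  0.1539] yaw 157.32 j6 -1.3 t 21.43
(0.52, 0.05, 0.15, 172.5) shift [-0.0441, 0.0743, 0.0042] turn -0.265 rows 1.4
(0.6451, 0.1171, 0.125) shift [-0.1153, 0.0829, 0.025] turn 0 rows 2.3
0.029643759429768556
[280. 250.] (array([450.4,  -1.3,  46. ,  29.9]), -22.8)
```

drive_tool(series=[[0.02, [-0.015, 0.025, 0], [0, 0, -0.09]], [0.02, [-0.03, 0.05, 0], [0, 0, -0.18]], [0.02, [-0.044, 0.074, 0.0], [0, 0, -0.265]], [0.02, [-0.044, 0.074, 0.0], [0, 0, -0.265]], [0.02, [-0.044, 0.074, 0.0], [0, 0, -0.265]]])

```text
time: 22.1
tool_pos: [0.5168, 0.0497, 0.1494]
ee_rot: [-3.141, -0.004, 3.01]
wrist_force: [-0.6, 0.5, -0.4]
width: 0.0296
finger_force: 30.0
```

drive_tool(series=[[0.02, [-0.04, 0.028, 0], [0, 0, 0]], [0.02, [-0.08, 0.056, 0], [0, 0, 0]], [0.02, [-0.115, 0.083, 0], [0, 0, 0]], [0.02, [-0.115, 0.083, 0.025], [0, 0, 0]], [0.02, [-0.115, 0.083, 0.025], [0, 0, 0]]])

```text
time: 22.72
tool_pos: [0.6408, 0.1165, 0.1227]
ee_rot: [-3.14, -0.007, 3.01]
wrist_force: [-0.4, -0.4, -1.4]
width: 0.0299
finger_force: 30.0
```

drive_tool(series=[[0.02, [0, 0, 0.01], [0, 0, 0]], [0.02, [0, 0, 0.017], [0, 0, 0]], [0.02, [0, 0, 0.017], [0, 0, 0]], [0.02, [0, 0, 0.017], [0, 0, 0]]])

```text
time: 23.22
tool_pos: [0.6432, 0.1172, 0.11]
ee_rot: [3.141, 0.001, 3.011]
wrist_force: [-0.3, 0.7, -1.1]
width: 0.0301
finger_force: 30.0
```

```bash
python3 - <<'E'
from h import *
plan((*wag(.0005,.085,0)[:2].round(4).tolist(),.088,172.5))
im,c=snap('wrist'); z=robot.get_obs()['tool_pos'][2]-.0121; print(robot.get_obs()['width'])
for k in blobs(im,(50,100,60),(75,255,255),100): print(k[:,0].mean(0).round(),rect(c,k,z),rect(c,k,.076))
E
```

```text
at [0.6432 0.1172 0.11  ] yaw 172.5 j6 -1.35 t 23.23
(0.6446, 0.1172, 0.088, 172.5) shift [-0.0013, 0.0002, 0.022] turn -0.0 rows 0.4
0.029756341807087548
[ 26. 265.] (array([631.6, -33.1,  14.4,   5.8]), 82.5) (array([639.6, -54.4,  16.4,   6.6]), 82.5)
[280. 250.] (array([642.6, 117.2,  45.7,  29.8]), -7.5) (array([652.1, 115.9,  51.9,  33.7]), -7.5)
[ 92. 236.] (array([620. ,  12. ,  44.6,  36.2]), -7.5) (array([626.4,  -3.3,  50.6,  41.1]), -7.5)
```

drive_tool(series=[[0.02, [-0.0015, 0, 0.01], [0, 0, 0]], [0.02, [-0.0015, 0, 0.016], [0, 0, 0]], [0.02, [-0.0015, 0, 0.02], [0, 0, 0]], [0.02, [-0.0015, 0, 0.022], [0, 0, 0]], [0.02, [-0.0015, 0, 0.022], [0, 0, 0]]])

```text
time: 23.9
tool_pos: [0.6444, 0.1171, 0.0882]
ee_rot: [3.142, -0.0, 3.011]
wrist_force: [-3.7, -0.4, 3.3]
width: 0.0298
finger_force: 30.0
```

drive_tool(series=[[0.05, [0, 0, 0], [0, 0, 0]], [0.05, [0, 0, 0], [0, 0, 0]], [0.055, [0, 0, -0.03], [0, 0, 0]], [0.055, [0, 0, -0.09], [0, 0, 0]], [0.055, [0, 0, -0.09], [0, 0, 0]]])

```text
time: 24.52
tool_pos: [0.648, 0.1174, 0.1848]
ee_rot: [3.138, 0.013, 3.011]
wrist_force: [-0.3, 0.6, 0.1]
width: 0.0551
finger_force: 0.0
```

drive_tool(series=[[0.0, [0.008, -0.05, 0], [0, 0, 0]], [0.0, [0.016, -0.1, 0], [0, 0, 0]], [0.0, [0.022, -0.15, 0], [0, 0, 0]], [0.0, [0.028, -0.19, 0], [0, 0, 0]], [0.0, [0.028, -0.19, 0], [0, 0, 0]]])

```text
time: 25.15
tool_pos: [0.5912, -0.0702, 0.1764]
ee_rot: [-3.141, -0.001, 3.006]
wrist_force: [-0.5, 0.8, -0.6]
width: 0.0083
finger_force: 0.0
```

```bash
python3 - <<'E'
from h import *
im,c=snap('wrist','w7.png')
plan((*wag(-.028,-.105,0)[:2].round(4).tolist(),.084,172.5))
for k in blobs(im,(0,0,225),(180,30,255),50): print('white',k[:,0].mean(0),rect(c,k,.062))
for k in blobs(im,(50,100,60),(75,255,255),100): print(k[:,0].mean(0).round(),rect(c,k,.076))
im,c=snap('top')
for k in blobs(im,(50,100,60),(75,255,255),20): print('g',k[:,0].mean(0).round(),rect(c,k,.03),rect(c,k,.076))
print(wag(0,-.045,0),wag(0,.085,0))
E
```

```text
at [ 0.5916 -0.0686  0.1765] yaw 172.37 j6 -1.65 t 25.2
(0.5915, -0.0674, 0.084, 172.5) shift [0.0002, 0.0011, 0.0925] turn -0.002 rows 1.5
white [282.94871795 226.56410256] (array([611.3, -69.7,  20.5,  18.5]), -7.8)
[348. 239.] (array([625.3, -14.2,  50.9,  33.3]), -7.7)
[490. 237.] (array([641.1, 108.5,  50.9,  42. ]), -7.6)
g [338. 175.] (array([635.9, -14.6,  40. ,  29.4]), -11.9) (array([620.4, -10.6,  38.5,  28.2]), -11.9)
g [291. 161.] (array([658.6, 117.7,  52.2,  29.5]), -6.7) (array([642.2, 116.7,  50.2,  28.3]), -6.7)
g [411.  58.] (array([1003.7, -177. ,  267.7,  168.9]), -78.6) (array([ 974.1, -166.8,  257.4,  162.5]), -78.6)
[ 0.62712632 -0.01161502  0.        ] [0.64409473 0.11727281 0.        ]
```

View pics/w7.png

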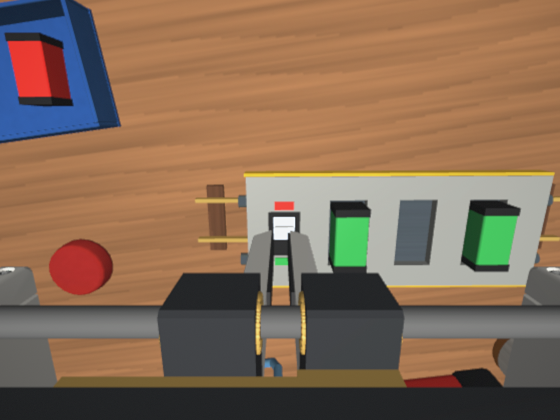

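Both fresh packs sit in their pockets at (348,239) and (490,237), and the switch is still off. Now slide it on.

drive_tool(series=[[0.0, [0, 0.001, 0.05], [0, 0, 0]], [0.0, [0, 0.001, 0.075], [0, 0, 0]], [0.0, [0, 0.001, 0.088], [0, 0, 0]], [0.0, [0, 0.001, 0.091], [0, 0, 0]], [0.0, [0, 0.001, 0.091], [0, 0, 0]]])

```text
time: 25.88
tool_pos: [0.5931, -0.0664, 0.0874]
ee_rot: [3.142, 0.002, 3.011]
wrist_force: [-0.4, -0.0, 0.2]
width: 0.0003
finger_force: 0.0
```

```bash
python3 - <<'E'
from h import *
plan((*wag(-.028,-.105,0)[:2].round(4).tolist(),.084,172.5),(*wag(-.0055,-.105,0)[:2].round(4).tolist(),.084,172.5))
E
```

```text
at [ 0.5931 -0.0664  0.0874] yaw 172.54 j6 -1.65 t 25.88
(0.5915, -0.0674, 0.084, 172.5) shift [0.0014, -0.0012, 0.0034] turn 0.001 rows 0.1
(0.6138, -0.0704, 0.084, 172.5) shift [-0.0225, -0.0001, -0.0] turn -0.0 rows 0.4
```

drive_tool(series=[[0.0, [0, -0.001, 0.003], [0, 0, 0]], [0.0, [-0.006, -0.001, 0.003], [0, 0, 0]], [0.0, [-0.012, -0.001, 0.003], [0, 0, 0]], [0.0, [-0.017, -0.001, 0.003], [0, 0, 0]], [0.0, [-0.021, -0.001, 0.003], [0, 0, 0]]])

```text
time: 26.5
tool_pos: [0.6133, -0.0705, 0.0833]
ee_rot: [3.142, 0.0, 3.011]
wrist_force: [-6.6, 0.3, 3.2]
width: 0.0001
finger_force: 3.2
```

drive_tool(series=[[0.0, [0, 0, 0], [0, 0, 0]], [0.0, [0, 0, 0], [0, 0, 0]], [0.0, [0.02, 0, 0], [0, 0, 0]], [0.05, [0.02, 0, -0.05], [0, 0, 0]], [0.05, [0.02, 0, -0.1], [0, 0, 0]]])

```text
time: 27.12
tool_pos: [0.5925, -0.0676, 0.1831]
ee_rot: [3.141, -0.001, 3.011]
wrist_force: [0.6, 1.0, -0.8]
width: 0.0171
finger_force: 0.0
```

```bash
python3 - <<'E'
from h import *
plan()
im,c=snap('wrist','w8.png')
for k in blobs(im,(0,0,225),(180,30,255),50): print('white',k[:,0].mean(0),rect(c,k,.062))
im,c=snap('top'); print('plate z=.012')
for k in blobs(im,(0,0,100),(180,50,200),400): 
    if 190<k[:,0,0].mean()<225: print(rect(c,k,.012))
for k in blobs(im,(0,150,120),(8,255,255),20): 
    if 200<k[:,0,0].mean()<225: print(rect(c,k,.055))
for k in blobs(im,(8,150,150),(22,255,255),20):
    if 200<k[:,0,0].mean()<225: print('or',rect(c,k,.057))
E
```

```text
at [ 0.5925 -0.0676  0.1831] yaw 172.51 j6 -1.65 t 27.12
white [280.33333333 235.84210526] (array([623.3, -71.5,  21.3,  18.3]), -7.5)
plate z=.012
(array([449.6, 321.4, 128.4,  93.8]), -14.2)
(array([447.2, 296. ,  75.4,  13.9]), 3.8)
(array([613.4, 305.7,  25.5,  12. ]), 88.5)
or (array([499.2, 306. ,  53. ,  29.8]), 74.9)
```

View pics/w8.png

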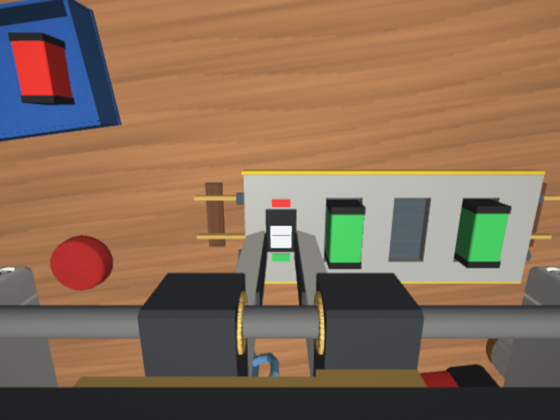

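The ridge at (280,236) is by the green mark, so the switch is on and both packs are seated. Now the real throttle, with the black grip and grey plate.

drive_tool(series=[[0.08, [0.025, 0.045, 0], [0, 0, 0]], [0.08, [0.05, 0.09, 0], [0, 0, 0]], [0.08, [0.075, 0.134, 0], [0, 0, 0]], [0.08, [0.1, 0.178, 0], [0, 0, 0]], [0.08, [0.124, 0.223, 0], [0, 0, 0]]])

```text
time: 27.85
tool_pos: [0.4985, 0.171, 0.1826]
ee_rot: [3.141, 0.001, 3.011]
wrist_force: [-0.9, 0.2, 1.3]
width: 0.075
finger_force: 0.0
```

drive_tool(series=[[0.08, [0.025, 0.045, 0], [0, 0, 0.06]], [0.08, [0.05, 0.09, 0], [0, 0, 0.117]], [0.08, [0.074, 0.134, 0], [0, 0, 0.117]], [0.08, [0.074, 0.134, 0], [0, 0, 0.117]], [0.08, [0.074, 0.134, 0], [0, 0, 0.117]]])

```text
time: 28.48
tool_pos: [0.4433, 0.3117, 0.1827]
ee_rot: [-3.141, 0.0, 2.894]
wrist_force: [0.6, -0.4, 0.3]
width: 0.0798
finger_force: 0.0
```

```bash
python3 - <<'E'
from h import *
plan()
im,c=snap('wrist','w9.png')
h=cv2.cvtColor(im,cv2.COLOR_RGB2HSV)
for k in blobs(im,(0,0,0),(180,255,60),600): print('blk',k.min((0,1)),k.max((0,1)),rect(c,k,.06))
for k in blobs(im,(0,150,120),(8,255,255),150): print('red',k[:,0].mean(0).round(),rect(c,k,.055))
for k in blobs(im,(8,150,150),(22,255,255),150): print('or',k[:,0].mean(0).round(),rect(c,k,.057))
E
```

```text
at [0.4433 0.3117 0.1827] yaw 165.83 j6 -0.81 t 28.48
blk [  0 233] [559 419] (array([579.7, 275.7, 639.3, 225.4]), 75.9)
blk [290 149] [316 260] (array([450.9, 331.1, 107.5,  23.3]), -14.3)
red [315. 351.] (array([613.2, 308.7,  29.1,  27.3]), -23.8)
red [269. 209.] (array([447.2, 300.7,  81.4,  12.4]), -1.2)
red [525.  60.] (array([374.5, 542.9,  78.5,  10.3]), 13.6)
red [283.  10.] (array([286.4, 353.6,  15.2,   8.8]), -18.1)
or [289. 257.] (array([493.7, 309.3,  48.8,  36.1]), 75.8)
or [542. 115.] (array([422.4, 552.9,  30.6,  23.8]), 89.6)
or [288.  42.] (array([310.3, 354.9,  47.7,  22.6]), 58.8)
```

View pics/w9.png

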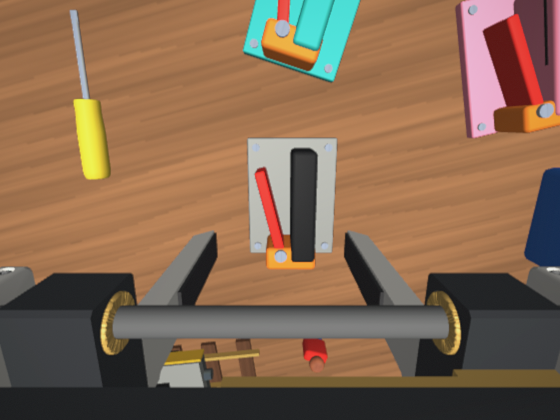

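The throttle's black grip is centred at about (303,205), the trigger tip at (260,170) and the head at (289,257), consistent with origin (0.451,0.331). Lowering around it.

drive_tool(series=[[0.084, [0.0094, 0.0132, 0.03], [0, 0, 0]], [0.084, [0.0094, 0.0132, 0.065], [0, 0, 0]], [0.084, [0.0094, 0.0132, 0.1], [0, 0, 0]], [0.084, [0.0094, 0.0132, 0.125], [0, 0, 0]], [0.084, [0.0094, 0.0132, 0.132], [0, 0, 0]]])

```text
time: 29.15
tool_pos: [0.437, 0.3251, 0.0492]
ee_rot: [-3.139, -0.003, 2.891]
wrist_force: [-0.3, -0.6, 0.5]
width: 0.0841
finger_force: 0.0
```

drive_tool(series=[[0.06, [0, 0, 0], [0, 0, 0]], [0.04, [0, 0, 0], [0, 0, 0]], [0.03, [0, 0, 0], [0, 0, 0]], [0.03, [0, 0, 0], [0, 0, 0]], [0.03, [0, 0, 0], [0, 0, 0]]])

```text
time: 29.78
tool_pos: [0.4372, 0.3285, 0.0517]
ee_rot: [3.138, -0.001, 2.894]
wrist_force: [-1.1, 3.1, -0.4]
width: 0.0378
finger_force: 30.3
```

drive_tool(series=[[0.03, [0, 0, 0], [0, 0, 0]], [0.03, [0, 0, 0], [0, 0, 0]], [0.03, [0, 0, 0], [0, 0, 0]], [0.03, [0, 0, 0], [0, 0, 0]], [0.03, [0, 0, 0], [0, 0, 0]]])

```text
time: 30.4
tool_pos: [0.4372, 0.3284, 0.0517]
ee_rot: [3.139, -0.001, 2.894]
wrist_force: [-3.0, 4.9, 1.1]
width: 0.0382
finger_force: 30.0
```

Opening is 38 mm at 30 N, which is the fully squeezed width of about 39 mm. Release and withdraw.

drive_tool(series=[[0.06, [0, -0.001, 0], [0, 0, 0]], [0.084, [0, -0.001, 0], [0, 0, 0]], [0.084, [0, -0.001, 0], [0, 0, 0]], [0.084, [0, -0.001, 0], [0, 0, 0]], [0.084, [0, -0.001, 0], [0, 0, 0]]])

```text
time: 31.02
tool_pos: [0.4372, 0.3267, 0.0514]
ee_rot: [3.14, -0.0, 2.894]
wrist_force: [-0.4, -0.5, 0.3]
width: 0.083
finger_force: 0.0
```

drive_tool(series=[[0.084, [0, 0, -0.03], [0, 0, 0]], [0.084, [0, 0, -0.08], [0, 0, 0]], [0.084, [0, 0, -0.13], [0, 0, 0]], [0.084, [0, 0, -0.15], [0, 0, 0]], [0.084, [0, 0, -0.15], [0, 0, 0]]])

```text
time: 31.65
tool_pos: [0.438, 0.3271, 0.2037]
ee_rot: [3.137, 0.003, 2.894]
wrist_force: [0.7, -0.0, -0.8]
width: 0.0839
finger_force: 0.0
```

drive_tool(series=[[0.084, [0.03, 0.03, 0], [0, 0, 0]], [0.084, [0.06, 0.06, 0], [0, 0, 0]], [0.084, [0.08, 0.08, 0], [0, 0, 0]], [0.084, [0.08, 0.08, 0], [0, 0, 0]], [0.084, [0.08, 0.08, 0], [0, 0, 0]]])

```text
time: 32.28
tool_pos: [0.3791, 0.4225, 0.1999]
ee_rot: [-3.139, -0.001, 2.894]
wrist_force: [0.1, -1.2, 0.7]
width: 0.084
finger_force: 0.0
```

```bash
python3 - <<'E'
from h import *
plan()
im,c=snap('top')
for n,lo,hi in [('r',(0,150,120),(8,255,255)),('g',(50,100,60),(75,255,255))]:
    for k in blobs(im,lo,hi,8): print(n,k[:,0].mean(0).round(),rect(c,k,.034),rect(c,k,.076))
a=cv2.resize(im[135:300,170:500],None,fx=2.4,fy=2.4,interpolation=cv2.INTER_CUBIC);cv2.imwrite('pics/end.png',a[:,:,::-1])
E
```

```text
at [0.3791 0.4225 0.1999] yaw 165.8 j6 -0.58 t 32.27
r [182. 286.] (array([283.7, 357.8,  13.3,  11.7]), -25.1) (array([281.8, 348.4,  12.9,  11.3]), -25.1)
r [461. 261.] (array([ 437.1, -356.3,   50.2,   28.8]), -7.7) (array([ 429.9, -340.6,   48.4,   27.8]), -7.7)
r [430. 257.] (array([ 439. , -275.2,   48.9,   27.9]), -7.9) (array([ 431.7, -262.3,   47.2,   27. ]), -7.9)
r [117. 248.] (array([360.8, 547.2,  50. ,  11.1]), 15.7) (array([356.3, 531.1,  48.2,  10.7]), 15.7)
r [214. 226.] (array([451. , 299.7,  76.7,  14.1]), 3.8) (array([443.3, 292.3,  74. ,  13.6]), 3.8)
r [440. 186.] (array([ 634.4, -293.3,   60.2,   57. ]), 3.1) (array([ 620.2, -279.8,   58.1,   55. ]), 3.1)
r [220. 165.] (array([621.3, 309.8,  26.4,  12.5]), 80.4) (array([607.6, 302.1,  25.5,  12.1]), 80.4)
r [181. 103.] (array([792.4, 449.4,  36.2,  18.6]), -30.3) (array([772.7, 436.8,  34.9,  18. ]), -30.3)
r [335.  88.] (array([889.7,  17.1, 203.6,  94.6]), -89.3) (array([866.6,  19.7, 196.4,  91.3]), -89.3)
g [338. 172.] (array([642.1, -13.5,  51.6,  28.4]), -7.7) (array([627.6,  -9.8,  49.8,  27.4]), -7.7)
g [291. 161.] (array([657.2, 117.7,  52. ,  29.4]), -6.7) (array([642.2, 116.7,  50.2,  28.3]), -6.7)
g [411.  58.] (array([1001.5, -176.2,  266.9,  168.1]), -78.8) (array([ 974.4, -166.8,  257.5,  162.2]), -78.8)
```

View pics/end.png

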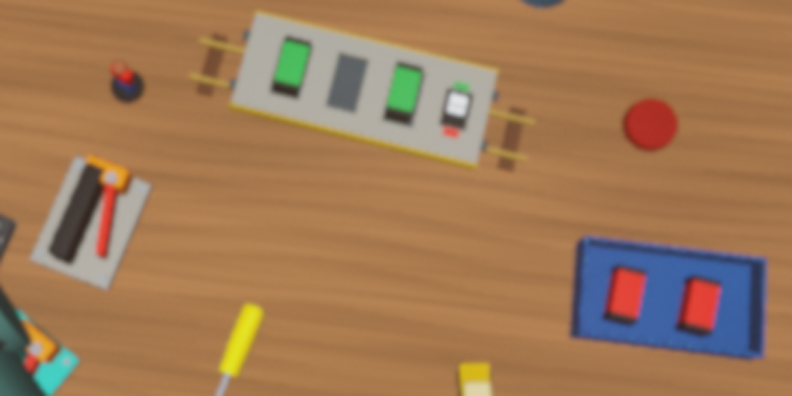

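The final view shows the green packs in the pockets at (292,67) and (404,92), and the switch by the green mark at (457,104). Both red packs are in the bin at (626,295) and (700,305). The trigger is back at its rest angle, and the figure and tomato haven't moved. Handing in.

```bash
python3 -c "
from bench import robot
print(robot.close_job())"
```

```text
the job is handed in; nothing more can be done
None
```

The job is handed in at about 32 s of robot time, with no verdict returned: both spent packs are in the bin, both fresh packs are in their own pockets, the switch is on, and the trigger was squeezed fully and has sprung back.

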